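# Level the jar display riser with a spirit level

### The arm

A 6-joint arm with a two-finger parallel gripper is mounted at the origin on the work surface. World frame = base frame: x ahead of the robot, y to its left, z up, the work surface at z = 0. Lengths are in mm, angles in rad, forces in N, time in s.
With the tool pointing down it reaches from about 300 to 750 mm from the base axis. Payload 8.5 kg.
Tool frame: the origin (TCP) lies at the very end of the fingers, on their centre line; the grasp point (between the pads) lies behind it (r.hold_point_z is the z of the grasp point in the tool frame, in mm); z points along the fingers, y is the line along which they close (so a half turn about z gives the same grasp; the last joint's range is limited). The gripper opens to 85 mm and grips with 20 to 120 N. Pads are 22 mm wide; open, the fingers measure 114 mm over their backs; the gripper's body (76 mm by 85 mm) begins 54 mm behind the grasp point. The pads swing forward as they close: fully open they stand 13 mm farther back than shut.
Start: joints at [-0.215, 0.381, 1.297, -0, 1.464, -0.215], TCP at [549.982, 0.002, 231.322] pointing down, gripper open.
Joint ranges: [-3.11, 3.11], [-0.89, 2.33], [0.22, 2.48], [-1.42, 4.56], [0.17, 2.85], [-2.88, 2.88]. Speed limits (rad/s): [2.39, 2.39, 3.14, 3.14, 3.14, 3.14].

### API

Orientations are given as a unit quaternion [x, y, z, w].
In Python, from workcell import observe, grab_frame, workorder, trace, r gives the robot as it stands.
- The arm moves only by the tool jog_arm, never from a script. Its arguments are lists of equal length, an entry for each row: "offset": the shift along the tool's x, y, z in units of 0.25 m (1.0 is 0.25 m), a list of three; "rot": the turn, a rotation vector about the tool's x, y, z in units of 2 rad (1.0 is 2 rad), a list of three. In form: {"offset": [[tx, ty, tz], ...], "rot": [[ax, ay, az], ...]}. A call has 1 to 12 rows; each row shifts and turns the commanded pose from where the row before left it, along the tool's axes as they then stand; what a row does not reach is not made up. A row lasts 1/12 s, in which the tool goes at most 41.7 mm and 7.16 degrees, less where a joint would pass 70% of its speed; a pose out of reach is approached as far as the arm can. A call with a number of a shift or a turn outside -1 to 1 is refused whole. A call with a gripper value outside its range is refused whole. "grip" is the finger opening in mm, from 0 to 85.4, set as the call begins (left out, the last holds). The fingers move at their own pace and stop on an object; "force" is the grip in N (left out, the last holds). Time passes only in rows, so rows that do not move let the fingers close. It gives the time, the measured TCP pose, the force, the opening and the grip force at its end, in the units of the state.
- observe(): the state, without advancing time (a new reading comes with each control period).
- grab_frame(name): name is "scene" or "side" or "wrist"; returns a dict with "img" (480x640x3 uint8, red, green, blue), "depth" (480x640 float32, mm along the optical axis (not along the pixel's ray), 0 where there is no reading), "K" (3x3 intrinsics, pixels), "world_from_camera" (4x4, takes a point from camera to world coordinates). Camera axes: x right, y down, z forward; pixel columns grow to the right and rows downward; lengths in mm; the calibration is good to about 2 mm. A picture is of the moment at which its call begins.
- workorder.hand_in(): hands the job in; it is judged then, once.
Trained networks look in a picture, given as the dict that the camera call returned (one of the last four; its "shot" number tells which), for a name from the list of things; names that differ only in an ending like _2 or _b are one class to them, and where a whole thing is asked for, a point or a joint stands for the part that bears it (a point fixed in the world has none). Each returns a list of dicts, best first, with "conf" (0 to 1); they miss things now and then, are a little off and sometimes report something else, mostly with a low value. They report only what shows in the picture. A call takes as long as a camera call. They do not tell look-alikes from the thing itself.
- trace(picture, target): "mask" (480x640 bool, what is visible of it) and "at" ([column, row] in pixels, amid what is visible of it).
The state is a dict: "time": time; "joints": joint angles; "dq": joint speeds; "joint_torque": joint torques, N m; "position": TCP position; "tcp_rot": TCP orientation; "force": force on the tool from outside, world axes, zero at the start; "wrist_torque": the same for the moment, N m; "width": finger opening in mm; "grasp_force": force on a finger pad.
Only numpy, scipy, OpenCV 4.12 (cv2) and the standard library are available. Lean on these libraries where they do the work, as an engineer would, in place of code of your own. Each camera call takes 0.05 s, during which the arm holds its last target. There are 200 camera calls.

### The job

Set the orange spirit level upright and lengthwise on the white display shelf between its hinged end and the blue foot knob, let go of it, and read its bubble. Then turn the blue knob of the levelling foot until the bubble rests between the two black lines of the vial, and finally press the spirit level down firmly on the shelf, about as hard as the weight of a one-kilogram bag, with the bubble still between the lines. Finish while pressing: do not let go at the end, and leave the jars, coffee pot, bowl and screwdriver where they are.

Things in the scene. Friction and masses are not known exactly. Their poses are not given: they have to be found in the camera images.
- level: loose orange spirit level with black rubber ends, a bar 220 long (x) x 24 wide (y) x 46 tall (z), about 0.32 kg, standing on its narrow 24 mm base with the vial up. Origin: centre of its underside. The green vial, 56 x 13, is in the middle of the top face, flush; the solid top either side of it (25 to 100 mm from the middle) is where to press. It may be placed either way round
- bubble (a joint): position in metres of the pale bubble (14 mm long) along the vial, 0 in the middle, positive towards the level's own +x end. It runs to the higher end, about 6 mm per 0.01 rad of slope, and overshoots a little and takes about 2 s to come to rest. The inner edges of the two black lines are 10 mm from the middle, so the bubble is between them within 3 mm of the middle
- shelf: white shelf deck, 140 (x) x 360 (y) x 12 thick. Origin at the hinge at its +y end, at mid thickness; the deck runs from there along its own -y, its top 6 mm above the origin (about 68 mm above the table). At the start its -y (foot) end is low by 0.012 to 0.026 rad. It only tilts about its x axis. Pressing yields it slightly at the foot end: a 10 N push on the level moves the bubble about 1 mm towards the hinge
- deck_mid (a point): point on the deck's top surface, on its long centre line, 135 mm from the hinge and 185 mm from the knob's axis: middle of the free area for the level. Axes as the shelf's: y lengthwise towards the hinge, z up
- foot_knob (a joint): turn of the levelling foot knob in rad, 0 at the start, positive clockwise seen from above; stops at -1.5 and 4.5. Clockwise raises the foot end: 1 rad tilts the shelf by 0.0133 rad and moves the bubble about 8 mm. It is self-locking, takes about 0.15 N m, and stays where it is left
- foot_knob_grip (a point): grip point on the knob's axis, 23 mm above the deck top, on the blue bar of the knob: bar 46 long (this point's x) x 14 wide (y), from 7 to 33 mm above the deck top (a black disc of radius 20 is below it). x turns with the knob. The knob is 320 mm from the hinge, on the deck's centre line
- jar_tall: loose glass clip-top jar, diameter 100, 191 tall, bystander; origin at the centre of its underside
- jar_mid: loose glass clip-top jar, diameter 96, 131 tall, bystander; origin at the centre of its underside
- jar_small: loose glass clip-top jar, diameter 80, 86 tall, bystander; origin at the centre of its underside
- moka_pot: loose aluminium stove-top coffee pot, diameter 92, 157 tall, handle 80 out along its +y, bystander; origin at the centre of its underside
- bowl: loose blue ceramic bowl, diameter 130, 50 tall, bystander; origin at the centre of its underside
- screwdriver: loose screwdriver lying on the table, about 200 long, bystander; it lies along its own x
There are look-alikes about, which are no part of the job. Of the things shaped like the level, the orange one is meant.

How it is judged (in metres and radians):
On the way, in this order (a step that is already met when the one before it is completed fails the run):
1. the level stands lengthwise on the shelf, let go, its bubble off-centre (contact force between level and shelf above 1 N and contact force between level and the fingers below 0.1 N and angle between level's own z axis and vertical below 0.1 rad and angle between the x axis of level and the y axis of deck_mid, either way round below 0.2 rad and (value of joint bubble above 0.004 m or value of joint bubble below -0.004 m)), for 0.3 s.
2. the foot knob is turned until the bubble rests between the lines (contact force between level and shelf above 1 N and value of joint foot_knob above 0.4 rad and value of joint bubble between -0.003 and 0.003 m), for 0.5 s.
At the end, for the whole second after the job is handed in: Level upright (0.1 rad), lengthwise (0.2 rad), at rest, within 4 mm of the deck, its middle 70 mm knobwards to 60 mm hingewards of deck_mid; bubble within 3 mm of centre, shelf level to 0.008 rad; fingers press it with over 3 N and it bears on the shelf with 7.5 to 30 N, weight included (contact force between level and shelf between 7.5 and 30 N and contact force between level and the fingers above 3 N and value of joint bubble between -0.003 and 0.003 m and angle between shelf's own z axis and vertical below 0.008 rad and angle between level's own z axis and vertical below 0.1 rad and angle between the x axis of level and the y axis of deck_mid, either way round below 0.2 rad and z of level in the frame of deck_mid below 0.004 m and linear speed of level below 0.02 m/s and y of level in the frame of deck_mid between -0.07 and 0.06 m); the arm keeps its last pose, push and grip.
It fails at once if a bystander is shifted by more than 40 mm (distance of any of jar_tall, jar_mid, jar_small, moka_pot, bowl, screwdriver from where it was at the start of the episode above 0.04 m).
It also fails if it takes over 67 s, if anything falls off the work surface, if the arm or the gripper's body presses on something with over 40 N, if the wrist force passes 120 N, or if a joint passes its speed limit or range.

## Working session

There is one attempt and no reset: what is moved stays moved. The work goes in short steps, Python scripts to look and compute and a tool call to move; the robot and the scene stay as the last step left them, time stands still between calls to the robot, and variables do not carry over. Pictures are saved under pics/ and viewed, at most 10 in all, crops included, and the job is handed in when it is done.

Besides the shell and the picture viewer there is one more tool, called after ">>>" as name(argument=value, ...) on one line, values as JSON. jog_arm: Moves the arm, as the interface text tells. Shifts and turns lie within -1 to 1; 1 stands for 0.25 m of shift or 2 rad of turn. Its arguments: {"type":"object","properties":{"offset":{"type":"array","items":{"type":"array","items":{"type":"number","minimum":-1,"maximum":1}}},"rot":{"type":"array","items":{"type":"array","items":{"type":"number","minimum":-1,"maximum":1}}},"grip":{"type":"number"},"force":{"type":"number"}},"required":["offset","rot"]}

```bash
mkdir -p pics; ls
cat > h.py <<'E'
import numpy as np, cv2
from workcell import observe, grab_frame, workorder, trace, r
from scipy.spatial.transform import Rotation as R
def pts(f,mask):
    v,u=np.nonzero(mask&(f["depth"]>0)); d=f["depth"][v,u]
    K=f["K"]; p=np.c_[(u-K[0,2])*d/K[0,0],(v-K[1,2])*d/K[1,1],d,np.ones(len(d))]
    return (p@np.array(f["world_from_camera"]).T)[:,:3]
def save(f,n): cv2.imwrite("pics/"+n,f["img"][:,:,::-1])
E
python3 - <<'E'
from h import *
a=grab_frame("scene");b=grab_frame("side")
i=np.hstack([a["img"],b["img"]]);save(a,"a.png");save(b,"b.png")
print(observe()); print(r.hold_point_z)
for f in(a,b):
  for n in["level","shelf","foot_knob","jar_tall","jar_mid","jar_small","moka_pot","bowl","screwdriver"]:
    for t in trace(f,n):
      p=pts(f,t["mask"])
      if len(p): print(n,round(t["conf"],2),t["at"],len(p),np.median(p,0).round(),np.percentile(p,2,0).round(),np.percentile(p,98,0).round())
E
```

```text
pics
{'time': 0.1, 'joints': array([-2.15297133e-01,  3.81147905e-01,  1.29816100e+00,  2.51533949e-05,
        1.46361696e+00, -2.15292906e-01]), 'dq': array([-4.76204920e-05, -5.60118805e-05, -3.05425895e-03,  7.85047202e-04,
        2.22428389e-04, -1.16991662e-04]), 'joint_torque': array([ 3.76895419e-03, -4.49219084e+01, -2.31655884e+01, -2.33104493e-04,
        3.63802450e-03,  7.57992581e-06]), 'position': array([5.49737651e+02, 6.32058720e-02, 2.30771255e+02]), 'tcp_rot': array([ 7.07109076e-01,  7.07104172e-01, -3.49252097e-04, -5.67925044e-04]), 'force': array([ 0.89511003, -0.53347034,  0.36888455]), 'wrist_torque': array([ 0.03186684, -0.00114011, -0.04202816]), 'grasp_force': 0.0, 'width': 85.56892381760736}
-18.700000000000003
level 0.91 [433.6, 163.8] 919 [242. 426.  40.] [118. 420.  -3.] [335. 467.  51.]
level 0.69 [407.4, 231.1] 1236 [457. 266.  39.] [352. 216.   1.] [548. 317.  51.]
shelf 0.72 [293.1, 277.6] 7197 [558. -62.  65.] [ 467. -225.   57.] [641. 117.  73.]
foot_knob 0.6 [240.4, 296.9] 249 [ 584. -192.   77.] [ 558. -209.   62.] [ 603. -175.  100.]
jar_tall
[... 1040 characters left out ...]
 [210.1, 233.2] 1325 [748. 218. 109.] [729. 167.   6.] [813. 248. 136.]
jar_small 0.62 [338.4, 156.4] 543 [ 661. -390.   66.] [ 632. -444.    6.] [ 702. -373.   91.]
jar_small 0.56 [331.2, 187.8] 140 [ 573. -186.   85.] [ 554. -200.   68.] [ 595. -173.  101.]
moka_pot 0.64 [219.8, 370.2] 2160 [423. 540. 130.] [396. 489.   3.] [482. 586. 151.]
bowl 0.65 [433.1, 196.2] 517 [ 283. -428.   30.] [ 241. -511.   -0.] [ 331. -334.   54.]
bowl 0.26 [210.4, 233.7] 1321 [748. 219. 110.] [728. 167.   8.] [811. 249. 136.]
screwdriver 0.65 [430.7, 194.0] 461 [ 287. -428.   31.] [ 244. -452.    5.] [ 333. -334.   54.]
screwdriver 0.48 [267.5, 204.4] 184 [752. -72.  22.] [ 742. -130.   -1.] [784. -30.  30.]
```

View pics/a.png

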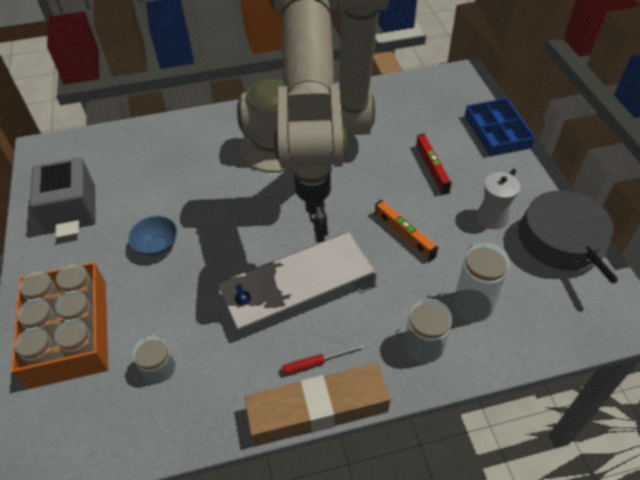

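View pics/b.png

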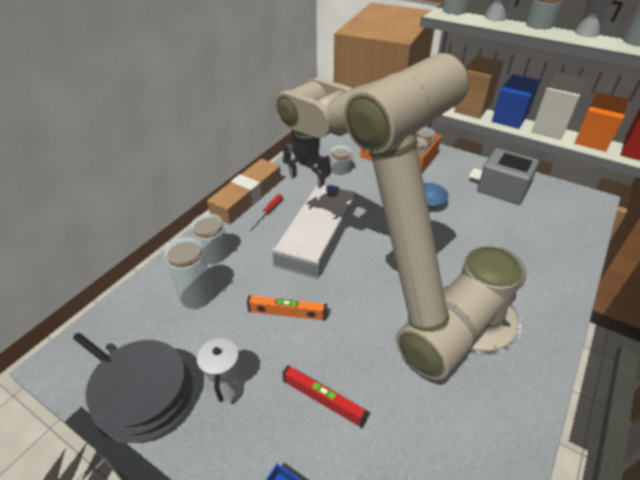

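```bash
cat >> h.py <<'E'
def fit(p):
    r_=cv2.minAreaRect(p[:,:2].astype(np.float32)); b=cv2.boxPoints(r_)
    e=max((b[1]-b[0],b[2]-b[1]),key=np.linalg.norm); return np.array(r_[0]),np.array(r_[1]),np.degrees(np.arctan2(e[1],e[0]))
E
python3 - <<'E'
from h import *
for n in("scene","side"):
  f=grab_frame(n)
  hsv=cv2.cvtColor(f["img"],cv2.COLOR_RGB2HSV).astype(int)
  for t in trace(f,"level"):
    p=pts(f,t["mask"]);q=p[p[:,2]>42]
    print(n,"level",t["at"],hsv[t["mask"]].mean(0),len(q),fit(q),q.mean(0))
  # shelf top
  t=trace(f,"shelf")[0];p=pts(f,t["mask"]);q=p[(p[:,2]>58)&(p[:,2]<76)]
  A=np.c_[q[:,:2],np.ones(len(q))];s=np.linalg.lstsq(A,q[:,2],rcond=None)[0]
  print("shelf",fit(q),s,fit(p))
  w=pts(f,np.ones((480,640),bool)).copy()
  m=(hsv[:,:,0]>100)&(hsv[:,:,0]<125)&(hsv[:,:,1]>120)
  p=pts(f,m);q=p[(abs(p[:,0]-580)<60)&(abs(p[:,1]+190)<60)&(p[:,2]>60)];print("knob",len(q),fit(q),q.mean(0),q[:,2].max())
  q=q[q[:,2]>q[:,2].max()-7];print("knobtop",len(q),fit(q),q.mean(0))
E
```

```text
scene level [434.6, 162.4] [ 32.15248619 149.7801105   98.24751381] 397 (array([224.76998901, 431.99478149]), array([219.96311951,  29.45001411]), np.float32(0.33388373)) [232.71680598 433.02356815  45.97576286]
scene level [308.2, 360.3] [ 14.45945946 141.80236486 121.56081081] 0 (array([0., 0.]), array([0., 0.]), np.float32(0.0)) [nan nan nan]
scene level [405.1, 230.0] [ 20.16942149 166.5322314  109.64628099] 529 (array([450.38446045, 268.0647583 ]), array([219.80943298,  31.12117958]), np.float32(25.005516)) [455.54792049 271.43794431  46.08071288]
shelf (array([550.51647949, -53.04011536]), array([151.29937744, 362.56576538]), np.float32(-78.640625)) [-1.63674974e-03  1.29749214e-02  6.63739033e+01] (array([524.75500488, -52.43756104]), array([202.62886047, 374.84921265]), np.float32(-78.25903))
knob 105 (array([ 581.21270752, -189.39363098]), array([42.90672684, 20.25705338]), np.float32(9.975154)) [ 585.98055936 -191.47706808   88.35652422] 100.56439469170482
knobtop 42 (array([ 582.48602295, -191.22184753]), array([39.71422195, 12.50141811]), np.float32(13.471266)) [ 580.5622
[... 238 characters left out ...]
3022]
side level [287.0, 304.9] [ 15.76046671 147.81125601 176.01921757] 631 (array([443.53890991, 268.58322144]), array([219.43301392,  30.0656395 ]), np.float32(24.384422)) [441.64955976 269.49821641  47.36104868]
shelf (array([547.30279541, -55.46255493]), array([146.94018555, 365.35147095]), np.float32(-78.93247)) [4.82129230e-03 1.43353567e-02 6.52273791e+01] (array([568.88574219, -76.94114685]), array([181.05690002, 415.79602051]), np.float32(-78.93247))<stdin>:7: RuntimeWarning: Mean of empty slice.
  ret = um.true_divide(
<stdin>:14: RuntimeWarning: Mean of empty slice.
Traceback (most recent call last):
ValueError: zero-size array to reduction operation maximum which has no identity
```

The orange level is at about (405,230) in the scene view; the red look-alike is at (434,163). The shelf runs from the knob at (240,297) to the hinge end at about (360,255). Next I move above the orange level.

>>> jog_arm(offset=[[0.119, -0.0456, 0], [0.119, -0.0456, 0], [0.119, -0.0456, 0], [0.119, -0.0456, 0], [0.119, -0.0456, 0], [0.119, -0.0456, 0], [0.119, -0.0456, 0], [0.119, -0.0456, 0], [0.119, -0.0456, 0]], rot=[[0, 0, 0], [0, 0, 0], [0, 0, 0], [0, 0, 0], [0, 0, 0], [0, 0, 0], [0, 0, 0], [0, 0, 0], [0, 0, 0]], grip=85)

```text
time: 2.05
position: [446.6, 269.1, 231.4]
tcp_rot: [0.707, 0.707, 0.0, 0.0]
force: [1.0, -0.6, 0.3]
width: 84.5
grasp_force: 0.0
```

>>> jog_arm(offset=[[0, 0, 0.035], [0, 0, 0.035], [0, 0, 0.035], [0, 0, 0.035], [0, 0, 0.035], [0, 0, 0.035], [0, 0, 0.035], [0, 0, 0.035], [0, 0, 0.035], [0, 0, 0.035], [0, 0, 0.035], [0, 0, 0.035]], rot=[[0, 0, 0.0476], [0, 0, 0.0476], [0, 0, 0.0476], [0, 0, 0.0476], [0, 0, 0.0476], [0, 0, 0.0476], [0, 0, 0.0476], [0, 0, 0.0476], [0, 0, 0.0476], [0, 0, 0.0476], [0, 0, 0.0476], [0, 0, 0.0476]])

```text
time: 3.05
position: [447.4, 267.8, 126.0]
tcp_rot: [0.978, 0.21, 0.0, -0.0]
force: [0.1, -0.1, 0.2]
width: 85.0
grasp_force: 0.0
```

```bash
cat >> h.py <<'E'
def st():
    s=observe(); M=R.from_quat(s["tcp_rot"]).as_matrix()
    print("t",round(s["time"],2),"pos",s["position"].round(1),"th",round(np.degrees(np.arctan2(M[1,1],M[0,1])),2),"z",M[:,2].round(3),"F",s["force"].round(2),"w",round(s["width"],1),"j",s["joints"].round(2)); return s,M
E
python3 - <<'E'
from h import *
f=grab_frame("wrist");save(f,"w1.png");st()
for t in trace(f,"level"):
    p=pts(f,t["mask"]);q=p[p[:,2]>40]
    print(t["conf"],t["at"],len(q),fit(q),q.mean(0))
E
```

```text
t 3.1 pos [446.7 267.5 124.4] th -66.04 z [-0.002 -0.001 -1.   ] F [-1.33 -0.09 -2.64] w 84.9 j [0.31 0.44 1.54 0.   1.16 1.46]
0.86 [27.5, 326.6] 2103 (array([350.90313721, 404.39697266]), array([ 54.20476913, 201.21983337]), np.float32(-25.025831)) [304.14610338 426.74981103  45.38355742]
0.6 [312.3, 221.8] 13244 (array([444.71539307, 269.24523926]), array([220.31283569,  24.11210251]), np.float32(24.362299)) [459.09377951 275.68260564  46.34990909]
```

>>> jog_arm(offset=[[-0.0046, -0.0095, 0.05], [0, 0, 0.055], [0, 0, 0.055], [0, 0, 0.055], [0, 0, 0.055], [0, 0, 0.055], [0, 0, 0.055], [0, 0, 0.05], [0, 0, 0]], rot=[[0, 0, -0.0035], [0, 0, 0], [0, 0, 0], [0, 0, 0], [0, 0, 0], [0, 0, 0], [0, 0, 0], [0, 0, 0], [0, 0, 0]])

```text
time: 3.9
position: [444.7, 269.2, 17.5]
tcp_rot: [0.976, 0.217, -0.001, 0.0]
force: [-0.8, -0.1, 0.4]
width: 85.1
grasp_force: 0.0
```

>>> jog_arm(offset=[[0, 0, 0], [0, 0, 0], [0, 0, 0], [0, 0, 0], [0, 0, 0], [0, 0, 0], [0, 0, 0], [0, 0, 0]], rot=[[0, 0, 0], [0, 0, 0], [0, 0, 0], [0, 0, 0], [0, 0, 0], [0, 0, 0], [0, 0, 0], [0, 0, 0]], grip=10, force=40)

```text
time: 4.57
position: [445.7, 269.5, 19.5]
tcp_rot: [0.976, 0.216, 0.001, 0.0]
force: [-0.4, -0.5, 6.3]
width: 23.1
grasp_force: 40.6
```

>>> jog_arm(offset=[[0, 0, -0.04], [0, 0, -0.08], [0, 0, -0.08], [0, 0, -0.08], [0, 0, -0.08], [0, 0, -0.08], [0, 0, -0.08], [0, 0, 0], [0, 0, 0], [0, 0, 0], [0, 0, 0], [0, 0, 0]], rot=[[0, 0, 0], [0, 0, -0.0556], [0, 0, -0.0556], [0, 0, -0.0556], [0, 0, -0.0556], [0, 0, -0.0556], [0, 0, -0.0556], [0, 0, -0.0556], [0, 0, -0.0556], [0, 0, -0.0556], [0, 0, -0.0556], [0, 0, -0.0556]])

```text
time: 5.57
position: [444.9, 269.3, 149.1]
tcp_rot: [0.673, 0.739, -0.0, -0.0]
force: [0.8, 0.2, -3.7]
width: 23.2
grasp_force: 39.7
```

>>> jog_arm(offset=[[-0.094, 0.013, 0], [-0.094, 0.013, 0], [-0.094, 0.013, 0], [-0.094, 0.013, 0], [-0.094, 0.013, 0], [-0.094, 0.013, 0], [-0.094, 0.013, 0], [-0.094, 0.013, 0], [-0.094, 0.013, 0], [-0.094, 0.013, 0], [-0.094, 0.013, 0], [-0.094, 0.013, 0]], rot=[[0, 0, -0.0556], [0, 0, 0], [0, 0, 0], [0, 0, 0], [0, 0, 0], [0, 0, 0], [0, 0, 0], [0, 0, 0], [0, 0, 0], [0, 0, 0], [0, 0, 0], [0, 0, 0]])

```text
time: 6.57
position: [536.6, -1.0, 149.1]
tcp_rot: [0.633, 0.774, -0.0, -0.0]
force: [0.3, -0.7, -1.9]
width: 23.3
grasp_force: 39.6
```

Run:
```python
from h import *
s,M=st()
for n in("wrist","side"):
  f=grab_frame(n);save(f,"p_%s.png"%n)
  w=pts(f,np.ones((480,640),bool))
  for t in trace(f,"level"):
    p=pts(f,t["mask"]);k=p[:,2]>np.percentile(p[:,2],95)-6;print(n,"level",t["at"],fit(p[k]),np.percentile(p[:,2],[3,97]))
  for t in trace(f,"shelf")[:1]:
    q=pts(f,t["mask"]);q=q[(q[:,2]>58)&(q[:,2]<74)];A=np.c_[q[:,:2],np.ones(len(q))]
    sl=np.linalg.lstsq(A,q[:,2],rcond=None)[0];print("shelf",t["conf"],fit(q),sl,sl@[538,0,1],len(q))
```

```text
t 6.57 pos [536.6  -1.  149.1] th 11.41 z [-0.001  0.    -1.   ] F [ 0.32 -0.69 -1.92] w 23.3 j [-0.22  0.43  1.47  0.    1.24 -0.42]
wrist level [313.9, 199.3] (array([529.9977417 ,  33.67657852]), array([ 24.18727112, 146.25439453]), np.float32(-78.93508)) [174.61602691 177.63738976]
shelf 0.83 (array([539.09625244,  -8.97850037]), array([144.43869019, 265.6451416 ]), np.float32(-78.842804)) [1.08729958e-03 1.56239061e-02 6.57655534e+01] 66.35052054782123 49446
side level [306.4, 215.1] (array([533.04119873,  16.76037598]), array([ 26.76246834, 187.19360352]), np.float32(-78.862434)) [ 68.55372672 179.9454376 ]
side level [322.5, 396.8] (array([220.77536011, 433.21392822]), array([218.27133179,  26.74229813]), np.float32(0.30936262)) [ 3.91836304 50.20608256]
side level [324.5, 224.1] (array([544.40380859, -52.03945923]), array([143.37069702, 354.45300293]), np.float32(-79.509514)) [57.77474098 73.31958804]
shelf 0.95 (array([545.52832031, -55.29972839]), array([144.39505005, 365.06378174]), np.float32(-79.509514)) [5.01634484e-03 1.33743428e-02 6.51487773e+01] 67.84757086655007 2301
```

>>> jog_arm(offset=[[0, 0, 0.03], [0, 0, 0.04], [0, 0, 0.05], [0, 0, 0.05], [0, 0, 0.04], [0, 0, 0.02], [0, 0, 0.006], [0, 0, 0.006], [0, 0, 0]], rot=[[0, 0.0078, 0], [0, 0, 0], [0, 0, 0], [0, 0, 0], [0, 0, 0], [0, 0, 0], [0, 0, 0], [0, 0, 0], [0, 0, 0]])

```text
time: 7.62
position: [536.8, 0.8, 88.5]
tcp_rot: [0.633, 0.774, 0.005, -0.006]
force: [-0.9, -0.7, -2.9]
width: 22.9
grasp_force: 39.6
```

>>> jog_arm(offset=[[0, 0, 0.006], [0, 0, 0]], rot=[[0, 0, 0], [0, 0, 0]])

```text
time: 7.78
position: [536.7, 0.8, 87.1]
tcp_rot: [0.633, 0.774, 0.005, -0.006]
force: [0.2, 0.9, -3.3]
width: 23.3
grasp_force: 39.6
```

>>> jog_arm(offset=[[0, 0, 0.005], [0, 0, 0]], rot=[[0, 0, 0], [0, 0, 0]])

```text
time: 7.95
position: [536.7, 0.8, 85.6]
tcp_rot: [0.633, 0.774, 0.005, -0.006]
force: [-0.8, 1.1, -2.3]
width: 23.3
grasp_force: 39.7
```

>>> jog_arm(offset=[[0, 0, 0.004], [0, 0, 0]], rot=[[0, 0, 0], [0, 0, 0]])

```text
time: 8.12
position: [536.8, 0.8, 85.4]
tcp_rot: [0.633, 0.774, 0.005, -0.006]
force: [-2.1, -0.3, 4.2]
width: 23.3
grasp_force: 40.7
```

>>> jog_arm(offset=[[0, 0, 0.003], [0, 0, 0]], rot=[[0, 0, 0], [0, 0, 0]])

```text
time: 8.28
position: [536.9, 0.7, 85.2]
tcp_rot: [0.633, 0.774, 0.005, -0.005]
force: [-3.9, -1.0, 10.6]
width: 23.4
grasp_force: 41.4
```

>>> jog_arm(offset=[[0, 0, -0.004], [0, 0, 0], [0, 0, 0], [0, 0, 0], [0, 0, 0], [0, 0, 0], [0, 0, 0], [0, 0, 0]], rot=[[0, 0, 0], [0, 0, 0], [0, 0, 0], [0, 0, 0], [0, 0, 0], [0, 0, 0], [0, 0, 0], [0, 0, 0]], grip=85)

```text
time: 8.95
position: [536.6, 0.8, 84.8]
tcp_rot: [0.633, 0.774, 0.005, -0.006]
force: [-0.5, 0.0, -0.3]
width: 84.9
grasp_force: 0.0
```

>>> jog_arm(offset=[[0, 0, -0.02], [0, 0, -0.06], [0, 0, -0.08], [0, 0, -0.08], [0, 0, -0.08], [0, 0, -0.06], [0, 0, -0.02], [0, 0, 0], [0, 0, 0], [0, 0, 0], [0, 0, 0], [0, 0, 0]], rot=[[0, 0, 0], [0, -0.0078, 0], [0, 0, 0], [0, 0, 0], [0, 0, 0], [0, 0, 0], [0, 0, 0], [0, 0, 0], [0, 0, 0], [0, 0, 0], [0, 0, 0], [0, 0, 0]])

```text
time: 9.95
position: [536.4, 0.6, 184.0]
tcp_rot: [0.633, 0.774, -0.0, -0.001]
force: [-0.7, 0.1, 0.6]
width: 85.1
grasp_force: 0.0
```

Run:
```python
from h import *
s,M=st()
f=grab_frame("wrist")
hsv=cv2.cvtColor(f["img"],cv2.COLOR_RGB2HSV).astype(int)
for t in trace(f,"level"):
    p=pts(f,t["mask"]);k=p[:,2]>np.percentile(p[:,2],95)-6;print("level",t["at"],fit(p[k]),np.percentile(p[:,2],[3,97]))
q=pts(f,trace(f,"shelf")[0]["mask"]);q=q[(q[:,2]>58)&(q[:,2]<74)];A=np.c_[q[:,:2],np.ones(len(q))]
print("shelf",fit(q),np.linalg.lstsq(A,q[:,2],rcond=None)[0])
for t in trace(f,"foot_knob"):p=pts(f,t["mask"]);print("knob",t["conf"],t["at"],fit(p))
b=(hsv[:,:,0]>100)&(hsv[:,:,0]<125)&(hsv[:,:,1]>120);p=pts(f,b);p=p[(p[:,2]>90)&(p[:,2]<110)];print(len(p),fit(p) if len(p) else 0)
u,v=map(int,f["K"][:2,2]);
im=f["img"].copy();save({"img":im},"w2.png")
g=(hsv[:,:,0]>35)&(hsv[:,:,0]<80)&(hsv[:,:,1]>80);v,u=np.nonzero(g);print(len(u),u.min(),u.max(),v.min(),v.max())
```

```text
t 9.95 pos [536.4   0.6 184. ] th 11.4 z [-0.001  0.    -1.   ] F [-0.67  0.07  0.6 ] w 85.1 j [-0.22  0.4   1.41  0.    1.33 -0.42]
level [315.3, 221.4] (array([537.27874756,  -1.18830109]), array([ 24.06879807, 220.72035217]), np.float32(-78.99705)) [110.28184439 114.70969594]
shelf (array([543.8248291 , -32.73722839]), array([144.96765137, 314.00897217]), np.float32(-78.85583)) [8.45111623e-04 1.60417562e-02 6.58435845e+01]
knob 0.5 [313.1, 222.5] (array([541.59588623, -21.18969727]), array([ 31.21160698, 261.69815063]), np.float32(-79.3515))
0 0
1970 0 612 214 479
```

View pics/w2.png

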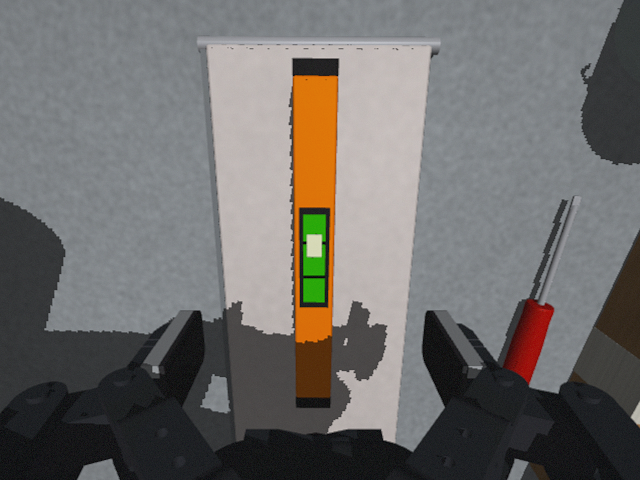

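The wrist view shows the level upright along the shelf. The bubble is at (314,245) and the vial spans rows 208–305, so the bubble sits toward the hinge end (up). I now move over the knob.

>>> jog_arm(offset=[[-0.079, 0.001, 0], [-0.079, 0.001, 0], [-0.079, 0.001, 0], [-0.079, 0.001, 0], [-0.079, 0.001, 0], [-0.079, 0.001, 0], [-0.079, 0.001, 0], [-0.079, 0.001, 0], [-0.079, 0.001, 0], [-0.079, 0.001, 0]], rot=[[0, 0, 0], [0, 0, 0], [0, 0, 0], [0, 0, 0], [0, 0, 0], [0, 0, 0], [0, 0, 0], [0, 0, 0], [0, 0, 0], [0, 0, 0]])

```text
time: 10.98
position: [578.3, -193.5, 184.7]
tcp_rot: [0.633, 0.774, -0.0, -0.0]
force: [-0.3, -0.4, -0.2]
width: 85.2
grasp_force: 0.0
```

>>> jog_arm(offset=[[0, 0, 0], [0, 0, 0], [0, 0, 0], [0, 0, 0], [0, 0, 0], [0, 0, 0], [0, 0, 0], [0, 0, 0], [0, 0, 0], [0, 0, 0], [0, 0, 0], [0, 0, 0]], rot=[[0, 0, -0.056], [0, 0, -0.056], [0, 0, -0.056], [0, 0, -0.056], [0, 0, -0.056], [0, 0, -0.056], [0, 0, -0.056], [0, 0, -0.056], [0, 0, -0.056], [0, 0, -0.056], [0, 0, -0.056], [0, 0, -0.056]])

```text
time: 11.98
position: [578.2, -192.6, 184.7]
tcp_rot: [0.011, 1.0, 0.0, -0.0]
force: [-0.5, -0.4, -0.0]
width: 85.1
grasp_force: 0.0
```

>>> jog_arm(offset=[[0, 0, 0], [0, 0, 0], [0, 0, 0]], rot=[[0, 0, -0.056], [0, 0, -0.056], [0, 0, 0]])

```text
time: 12.23
position: [578.2, -192.6, 184.7]
tcp_rot: [-0.1, 0.995, 0.0, -0.0]
force: [0.2, 0.3, -0.5]
width: 85.2
grasp_force: 0.0
```

```bash
cat >> h.py <<'E'
def blue(f,zlo=92,zhi=110):
    hsv=cv2.cvtColor(f["img"],cv2.COLOR_RGB2HSV).astype(int)
    b=(hsv[:,:,0]>100)&(hsv[:,:,0]<125)&(hsv[:,:,1]>120);p=pts(f,b)
    return p[(p[:,2]>zlo)&(p[:,2]<zhi)&(abs(p[:,0]-578)<60)&(abs(p[:,1]+191)<60)]
E
python3 - <<'E'
from h import *
s,M=st()
f=grab_frame("wrist")
for t in trace(f,"foot_knob"):p=pts(f,t["mask"]);print("knob",t["conf"],t["at"],fit(p),np.percentile(p[:,2],[3,97]))
p=blue(f);print(len(p),fit(p) if len(p) else 0,np.percentile(p[:,2],[3,50,97]) if len(p) else 0)
save(f,"w3.png")
E
```

```text
t 12.23 pos [ 578.2 -192.6  184.7] th 101.47 z [-0.  0. -1.] F [ 0.19  0.34 -0.54] w 85.2 j [-0.52  0.52  1.2  -0.    1.42 -2.29]
knob 0.76 [316.0, 237.2] (array([ 579.07147217, -192.6665802 ]), array([41.33962631, 42.95534515]), np.float32(-33.035915)) [69.17928753 97.31695892]
1306 (array([ 577.03320312, -193.17686462]), array([45.31087112, 13.61699104]), np.float32(11.899719)) [93.89329018 96.166294   97.46304997]
```

>>> jog_arm(offset=[[0.005, 0, 0.04], [0, 0, 0.06], [0, 0, 0.06], [0, 0, 0.06], [0, 0, 0.06], [0, 0, 0.06], [0, 0, 0.05], [0, 0, 0.03], [0, 0, 0.01], [0, 0, 0]], rot=[[0, 0, 0], [0, 0, 0], [0, 0, 0], [0, 0, 0], [0, 0, 0], [0, 0, 0], [0, 0, 0], [0, 0, 0], [0, 0, 0], [0, 0, 0]])

```text
time: 13.17
position: [576.9, -192.8, 77.1]
tcp_rot: [-0.097, 0.995, 0.0, -0.0]
force: [-0.0, -0.1, -0.9]
width: 84.9
grasp_force: 0.0
```

>>> jog_arm(offset=[[0, 0, 0], [0, 0, 0], [0, 0, 0], [0, 0, 0], [0, 0, 0], [0, 0, 0], [0, 0, 0], [0, 0, 0], [0, 0, 0]], rot=[[0, 0, 0], [0, 0, 0], [0, 0, 0], [0, 0, 0], [0, 0, 0], [0, 0, 0], [0, 0, 0], [0, 0, 0], [0, 0, 0]], grip=2, force=40)

```text
time: 13.92
position: [577.0, -192.6, 77.4]
tcp_rot: [-0.098, 0.995, 0.0, 0.0]
force: [0.4, 1.6, 2.0]
width: 13.0
grasp_force: 43.9
```

>>> jog_arm(offset=[[0, 0, -0.0017], [0, 0, -0.0017], [0, 0, -0.0017], [0, 0, -0.0017], [0, 0, -0.0017], [0, 0, -0.0017], [0, 0, -0.0017], [0, 0, -0.0017], [0, 0, -0.0017], [0, 0, -0.0017], [0, 0, -0.0017], [0, 0, 0]], rot=[[0, 0, 0.05], [0, 0, 0.05], [0, 0, 0.05], [0, 0, 0.05], [0, 0, 0.05], [0, 0, 0.05], [0, 0, 0.05], [0, 0, 0.05], [0, 0, 0.05], [0, 0, 0.05], [0, 0, 0.05], [0, 0, 0]])

```text
time: 14.92
position: [576.7, -192.2, 82.0]
tcp_rot: [0.438, 0.899, 0.0, -0.001]
force: [-0.6, 5.0, 2.1]
width: 13.2
grasp_force: 43.7
```

>>> jog_arm(offset=[[0, 0, 0], [0, 0, 0], [0, 0, 0], [0, 0, 0], [0, 0, 0], [0, 0, 0], [0, 0, 0], [0, 0, 0], [0, 0, 0], [0, 0, 0], [0, 0, 0], [0, 0, 0]], rot=[[0, 0, 0], [0, 0, 0], [0, 0, 0], [0, 0, 0], [0, 0, 0], [0, 0, 0], [0, 0, 0], [0, 0, 0], [0, 0, 0], [0, 0, 0], [0, 0, 0], [0, 0, 0]])

```text
time: 15.92
position: [576.8, -192.2, 81.9]
tcp_rot: [0.435, 0.9, 0.0, -0.001]
force: [-0.6, 6.1, 3.0]
width: 12.9
grasp_force: 43.7
```

Run:
```python
from h import *
s,M=st()
f=grab_frame("wrist");g=grab_frame("scene")
c=cv2.resize(g["img"][180:340,200:400],None,fx=4,fy=4,interpolation=cv2.INTER_CUBIC)[:480]
save({"img":np.vstack([cv2.resize(f["img"],(400,300)),cv2.resize(c,(400,240))])},"w4.png")
```

```text
t 15.92 pos [ 576.8 -192.2   81.9] th 38.41 z [-0.001  0.001 -1.   ] F [-0.62  6.13  2.99] w 12.9 j [-0.52  0.62  1.34  0.    1.18 -1.19]
```

View pics/w4.png

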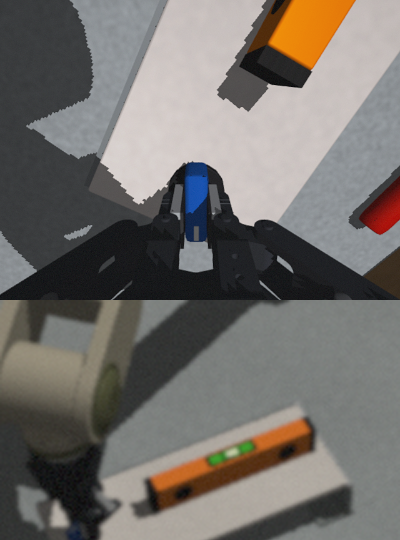

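The knob is gripped; the scene crop shows the bubble near the middle of the vial, though too coarsely to judge. I let go and rise for a precise reading.

>>> jog_arm(offset=[[0, 0, 0], [0, 0, 0], [0, 0, 0], [0, 0, 0], [0, 0, 0], [0, 0, -0.04], [0, 0, -0.08], [0, 0, -0.08], [0, 0, -0.08], [0, 0, -0.08], [0, 0, -0.05], [0, 0, 0]], rot=[[0, 0, 0], [0, 0, 0], [0, 0, 0], [0, 0, 0], [0, 0, 0], [0, 0, 0], [0, 0, 0], [0, 0, 0.06], [0, 0, 0.06], [0, 0, 0.06], [0, 0, 0.056], [0, 0, 0]], grip=85)

```text
time: 17.02
position: [577.9, -193.4, 188.2]
tcp_rot: [0.636, 0.771, 0.0, 0.003]
force: [0.3, -0.2, 1.1]
width: 85.1
grasp_force: 0.0
```

>>> jog_arm(offset=[[0.079, 0, 0], [0.079, 0, 0], [0.079, 0, 0], [0.079, 0, 0], [0.079, 0, 0], [0.079, 0, 0], [0.079, 0, 0], [0.079, 0, 0], [0.079, 0, 0], [0.079, 0, 0], [0, 0, 0], [0, 0, 0]], rot=[[0, 0, 0], [0, 0, 0], [0, 0, 0], [0, 0, 0], [0, 0, 0], [0, 0, 0], [0, 0, 0], [0, 0, 0], [0, 0, 0], [0, 0, 0], [0, 0, 0], [0, 0, 0]])

```text
time: 18.02
position: [538.4, 1.5, 184.2]
tcp_rot: [0.633, 0.774, -0.0, -0.0]
force: [0.7, 0.1, -0.1]
width: 85.2
grasp_force: 0.0
```

```bash
cat >> h.py <<'E'
def bubble(f):
    "bubble position from the vial middle, mm, positive hingewards; 3D along the level"
    hsv=cv2.cvtColor(f["img"],cv2.COLOR_RGB2HSV).astype(int)
    g=(hsv[:,:,0]>35)&(hsv[:,:,0]<80)&(hsv[:,:,1]>150)
    n,l,S,C=cv2.connectedComponentsWithStats(cv2.morphologyEx(g.astype(np.uint8),cv2.MORPH_CLOSE,np.ones((25,9))))
    i=1+S[1:,4].argmax();m=l==i
    pale=m&(hsv[:,:,1]<90)&(hsv[:,:,2]>150)
    d=np.array([-.193,.981])
    L=[pts(f,m)[:,:2]@d,pts(f,pale)[:,:2]@d]
    a,b=[(np.percentile(x,1)+np.percentile(x,99))/2 for x in L]
    print("bubble",round(b-a,2),"vial len",np.ptp(L[0]).round(1),"bubble len",np.ptp(L[1]).round(1),"px",S[i],np.argwhere(pale).mean(0).round(1))
E
python3 - <<'E'
from h import *
s,M=st()
f=grab_frame("wrist");bubble(f)
t=trace(f,"level")[0];p=pts(f,t["mask"]);k=p[:,2]>np.percentile(p[:,2],95)-6;print("level",fit(p[k]),p[k][:,2].mean())
save(f,"w5.png")
im=cv2.imread("pics/w2.png")[:,:,::-1];
save({"img":cv2.resize(f["img"][180:330,250:380],None,fx=4,fy=4,interpolation=cv2.INTER_NEAREST)},"w5c.png")
E
```

```text
t 18.02 pos [538.4   1.5 184.2] th 11.42 z [-0.001 -0.    -1.   ] F [ 0.73  0.07 -0.12] w 85.2 j [-0.22  0.4   1.41 -0.    1.33 -0.42]
bubble 0.64 vial len 57.3 bubble len 15.0 px [ 299  214   24   90 2082] [259.6 310. ]
level (array([ 5.37109558e+02, -2.05474854e-01]), array([ 24.03516769, 220.39315796]), np.float32(-78.968414)) 114.24895085639179
```

View pics/w5c.png

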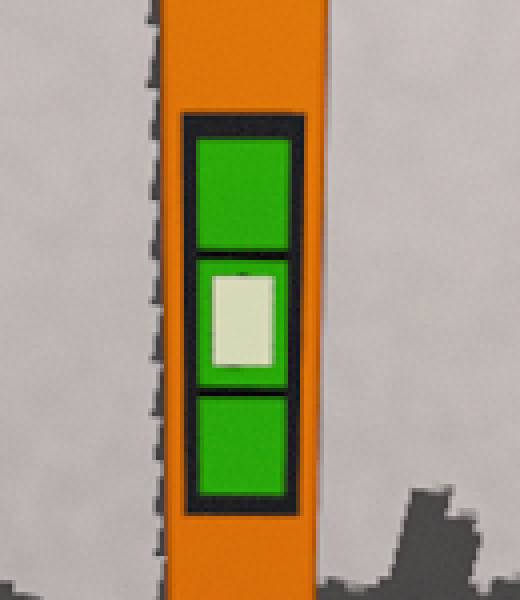

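The bubble is settled, centred between the lines (about +0.6 mm). Next I close the fingers and press 45 mm hingewards of the middle.

>>> jog_arm(offset=[[0.058, -0.0019, 0], [0.058, -0.0019, 0], [0.058, -0.0018, 0], [0, 0, 0], [0, 0, 0], [0, 0, 0.04], [0, 0, 0.06], [0, 0, 0.06], [0, 0, 0.05], [0, 0, 0.03], [0, 0, 0.02], [0, 0, 0]], rot=[[0, 0, 0], [0, 0, 0], [0, 0, 0], [0, 0, 0], [0, 0, 0], [0, 0, 0], [0, 0, 0], [0, 0, 0], [0, 0, 0], [0, 0, 0], [0, 0, 0], [0, 0, 0]], grip=0, force=30)

```text
time: 19.12
position: [528.8, 42.7, 118.8]
tcp_rot: [0.635, 0.772, -0.0, -0.001]
force: [0.3, -0.5, -0.2]
width: 0.0
grasp_force: 0.0
```

>>> jog_arm(offset=[[0, 0, 0.004], [0, 0, 0.004], [0, 0, 0]], rot=[[0, 0, 0], [0, 0, 0], [0, 0, 0]])

```text
time: 19.37
position: [529.1, 43.3, 117.9]
tcp_rot: [0.635, 0.773, 0.0, 0.0]
force: [-0.5, -0.1, 0.9]
width: -0.3
grasp_force: 0.0
```

>>> jog_arm(offset=[[0, 0, 0.004], [0, 0, 0]], rot=[[0, 0, 0], [0, 0, 0]])

```text
time: 19.53
position: [528.9, 43.4, 116.7]
tcp_rot: [0.635, 0.773, 0.0, 0.0]
force: [-0.7, 0.7, -0.6]
width: 0.0
grasp_force: 0.0
```

>>> jog_arm(offset=[[0, 0, 0.004], [0, 0, 0], [0, 0, 0]], rot=[[0, 0, 0], [0, 0, 0], [0, 0, 0]])

```text
time: 19.78
position: [528.9, 43.4, 115.5]
tcp_rot: [0.635, 0.773, -0.0, -0.0]
force: [0.1, -1.0, -0.2]
width: 0.1
grasp_force: 0.0
```

>>> jog_arm(offset=[[0, 0, 0.004], [0, 0, 0], [0, 0, 0]], rot=[[0, 0, 0], [0, 0, 0], [0, 0, 0]])

```text
time: 20.03
position: [528.9, 43.3, 114.4]
tcp_rot: [0.635, 0.773, -0.0, -0.0]
force: [-0.3, 0.2, -0.1]
width: -0.1
grasp_force: 0.0
```

>>> jog_arm(offset=[[0, 0, 0.003], [0, 0, 0], [0, 0, 0]], rot=[[0, 0, 0], [0, 0, 0], [0, 0, 0]])

```text
time: 20.28
position: [529.0, 43.4, 113.9]
tcp_rot: [0.635, 0.773, 0.0, 0.0]
force: [0.0, 0.2, 1.0]
width: -0.1
grasp_force: 0.9
```

Near contact.

>>> jog_arm(offset=[[0, 0, 0.003], [0, 0, 0], [0, 0, 0]], rot=[[0, 0, 0], [0, 0, 0], [0, 0, 0]])

```text
time: 20.53
position: [529.1, 43.3, 113.7]
tcp_rot: [0.635, 0.773, 0.0, 0.0]
force: [-2.1, 0.1, 6.7]
width: -0.1
grasp_force: 3.9
```

>>> jog_arm(offset=[[0, 0, 0.002], [0, 0, 0], [0, 0, 0]], rot=[[0, 0, 0], [0, 0, 0], [0, 0, 0]])

```text
time: 20.78
position: [529.2, 43.3, 113.7]
tcp_rot: [0.635, 0.773, 0.0, 0.001]
force: [-2.8, 0.2, 11.0]
width: 0.0
grasp_force: 5.7
```

>>> jog_arm(offset=[[0, 0, 0], [0, 0, 0], [0, 0, 0], [0, 0, 0], [0, 0, 0], [0, 0, 0], [0, 0, 0], [0, 0, 0], [0, 0, 0], [0, 0, 0], [0, 0, 0], [0, 0, 0]], rot=[[0, 0, 0], [0, 0, 0], [0, 0, 0], [0, 0, 0], [0, 0, 0], [0, 0, 0], [0, 0, 0], [0, 0, 0], [0, 0, 0], [0, 0, 0], [0, 0, 0], [0, 0, 0]])

```text
time: 21.78
position: [529.2, 43.3, 113.7]
tcp_rot: [0.635, 0.773, 0.0, 0.001]
force: [-2.1, 0.4, 11.6]
width: -0.2
grasp_force: 5.6
```

>>> jog_arm(offset=[[0, 0, 0], [0, 0, 0], [0, 0, 0], [0, 0, 0], [0, 0, 0], [0, 0, 0], [0, 0, 0], [0, 0, 0], [0, 0, 0], [0, 0, 0], [0, 0, 0], [0, 0, 0]], rot=[[0, 0, 0], [0, 0, 0], [0, 0, 0], [0, 0, 0], [0, 0, 0], [0, 0, 0], [0, 0, 0], [0, 0, 0], [0, 0, 0], [0, 0, 0], [0, 0, 0], [0, 0, 0]])

```text
time: 22.78
position: [529.1, 43.3, 113.7]
tcp_rot: [0.635, 0.773, 0.0, 0.001]
force: [-3.1, 0.5, 11.0]
width: -0.3
grasp_force: 5.6
```

Run:
```python
from h import *
s,M=st()
g=grab_frame("scene");w=grab_frame("wrist");d=grab_frame("side")
c=cv2.resize(g["img"][230:310,250:370],(480,320),interpolation=cv2.INTER_CUBIC)
e=cv2.resize(d["img"][180:260,270:390],(480,320),interpolation=cv2.INTER_CUBIC)[:,:320]
save({"img":np.vstack([np.hstack([c,e]),np.hstack([cv2.resize(w["img"],(373,280)),np.zeros((280,427,3),np.uint8)])])},"fin.png")
```

```text
t 22.78 pos [529.1  43.3 113.7] th 11.18 z [ 0.002 -0.    -1.   ] F [-3.12  0.51 10.96] w -0.3 j [-0.14  0.46  1.53 -0.    1.14 -0.34]
```

View pics/fin.png

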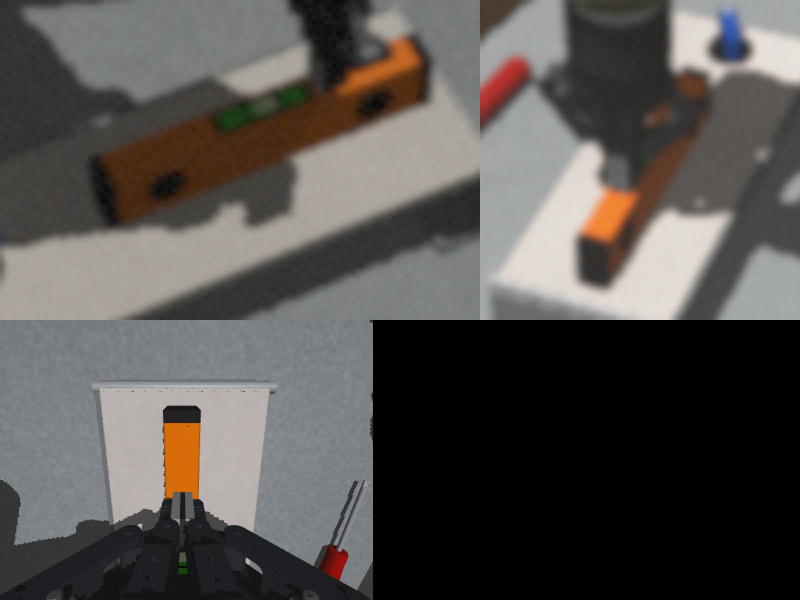

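The fingers press on the level's top, clear of the vial. In the scene crop the pale bubble is at about (263,104), central in the vial, which spans about (217,122) to (312,92). The push is steady at 11 N, so I hand the job in.

```bash
python3 -c "
from h import *
print(workorder.hand_in())"
```

```text
the job is handed in; nothing more can be done
None
```

I handed the job in while pressing the orange level down on the shelf at about 11 N (around 14 N with its own weight). The bubble read 0.6 mm off centre before the press and still looked central between the lines during it. I have not seen a verdict.

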